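# Test stroke of a tart press in a bakery kitchen

## Robot

A 6-joint arm with a two-finger parallel gripper is mounted at the origin on the work surface. World frame = base frame: x ahead of the robot, y to its left, z up, the work surface at z = 0. Lengths are in m, angles in rad, forces in N, time in s.
With the tool pointing down it reaches from about 0.35 to 0.775 m from the base axis. Payload 7.3 kg.
Tool frame: the origin (TCP) lies at the centre of the arm's flange, where the gripper is bolted on; the fingertips stand 178 mm ahead of it and the grasp point (between the pads) lies 159 mm ahead of it; y points along the fingers, z is the direction in which the jaws open and shut, and the axes are right-handed (so a half turn about y gives the same grasp; the last joint's range is limited). The gripper opens to 92 mm and grips with 3 to 60 N. Pads are 19 mm wide; open, the fingers measure 130 mm over their backs; the gripper's body (75 mm by 190 mm) begins 47 mm behind the grasp point.
Start: joints at [1.172, 0.342, 1.524, -0, 1.275, -0.146], TCP at [0.131, 0.508, 0.405] pointing down, gripper open.
Joint ranges: [-2.53, 2.53], [-0.77, 2.02], [0.04, 2.7], [-1, 4.14], [0.28, 2.66], [-3.11, 3.11]. Speed limits (rad/s): [2.57, 2.57, 3.14, 3.14, 3.14, 3.14].

## Interface

Orientations are given as a unit quaternion [x, y, z, w].
In Python, from workcell import sensors, capture, camera_info, env gives the robot as it stands.
- The arm moves only by the tool carry_out, never from a script. Its argument "motion" is a list of rows, each an object with "translation": the shift along the world's x, y, z in mm, a list of three; "turn": the turn about the world's z in rad; "jaw": the finger opening in mm, from 0 to 91.8. In form: [{"translation": [x, y, z], "turn": turn, "jaw": jaw}, ...]. A call has 1 to 8 rows; each row is the pose to reach, as a shift and turn from the pose commanded when the call began; what a row does not reach only later rows make up. A row lasts 1/10 s, in which the tool goes at most 50 mm and 8.59 degrees, less where a joint would pass 70% of its speed; a pose out of reach is approached as far as the arm can. A call with a gripper value outside its range is refused whole. The fingers move at their own pace and stop on an object; "squeeze" is the grip in N (left out, the last holds). Time passes only in rows, so rows that repeat a pose let the fingers close. It gives the time, the measured TCP pose, the force and the opening at its end, in the units of the state.
- sensors.state(): the state, without advancing time (a new reading comes with each control period).
- capture(name): name is "side" or "top"; returns the picture (400x640x3 uint8, red, green, blue); there is no depth.
- camera_info(name): a dict with "intrinsics" (3x3 intrinsics, pixels), "k1" (the pictures are not rectified: a ray, as slopes to the right and down, at radius r is drawn at 1 + k1 r^2 times it, then the intrinsics apply), "eye" and "rotation" of the camera in the world. Camera axes: x right, y down, z forward; pixel columns grow to the right and rows downward; lengths in m; the calibration is good to about 2 mm. A picture is of the moment at which its call begins. camera_info takes no time and is no camera call.
- env.sign_off(): hands the job in, once; it reports no verdict.
The state is a dict: "time_s": time; "joints": joint angles; "joint_velocities": joint speeds; "joint_efforts": joint torques, N m; "eef_pos": TCP position; "tool_rot": TCP orientation; "wrist_force": force on the tool from outside, world axes, zero at the start; "moment": the same for the moment, N m; "width": finger opening in m.
Only numpy, scipy, OpenCV 4.12 (cv2) and the standard library are available. Lean on these libraries where they do the work, as an engineer would, in place of code of your own. Each camera call takes 0.05 s, during which the arm holds its last target.

## Task

Give the empty tart press its test stroke before the next batch: pick up the tamper with the wide round foot, press it squarely down inside the round mould until the sprung base plate is all the way down, and keep it down for half a second. Then stand the tamper back upright on the rubber mat where it came from and let go. Leave the square-footed and the small round tamper standing where they are.

Things in the scene. Friction and masses are not known exactly. Their poses are not given: they have to be found in the camera images.
- tamper: The tamper to use: flat round steel foot 66 mm across, 14 mm thick, upright round wooden handle 32 mm across on its centre, 110 mm tall in all, about 0.35 kg. Origin at the centre of the foot's flat underside, z up the handle. Stands on a black rubber mat (360 x 120 x 4 mm, on the table) in a row with two others with the same handle, about 105 mm apart, in any order.
- plate_top (a point): Centre of the upper face of the press's sprung steel base plate (88 mm across), sliding straight up and down in a fixed aluminium mould ring (bore 92 mm, outside 116 mm, rim 60 mm above the table) on a 150 mm square base. Face at rest 50 mm above the table, hard stop at 36 mm. Spring: 6 N to start, 13 N at the stop; the tamper's weight alone does not move it; it springs back.
- square_tamper: Not to be used: tamper with a square steel foot, 66 x 66 mm and 14 mm thick (its corners do not fit the mould); same handle and height as the tamper to use. Origin at the centre of the foot's underside, z up.
- small_tamper: Not to be used: tamper with a small round steel foot, 42 mm across and 14 mm thick; same handle and height as the tamper to use. Origin at the centre of the foot's underside, z up.
Not all that is in view belongs to the job. What is shaped like the tamper but blue or purple is not meant.

How it is judged:
By the outcome, as a careful person would: the job done as asked, in the order asked, and still so for the second after the job is handed in, with the robot touching nothing.
It also fails if it takes over 48 s, if anything falls off the work surface, if the arm or the gripper's body presses on something with over 40 N, if the wrist force passes 120 N, or if a joint passes its speed limit or range.

## Working session

There is one attempt and no reset: what is moved stays moved. The work goes in short steps, Python scripts to look and compute and a tool call to move; the robot and the scene stay as the last step left them, time stands still between calls to the robot, and variables do not carry over. Pictures are saved under pics/ and viewed, and the job is handed in when it is done.

Besides the shell and the picture viewer there is one more tool, called after "Call:" as name(argument=value, ...), one argument or row to a line, values as JSON. carry_out: Moves the arm, as the interface text tells. Its arguments: {"type":"object","properties":{"motion":{"type":"array"},"squeeze":{"type":"number"}},"required":["motion"]}

```bash
mkdir -p pics; cat > h.py <<'E'
import numpy as np, cv2
from workcell import sensors, capture, camera_info, env
def proj(ci,P):
    R=np.array(ci['rotation']);K=np.array(ci['intrinsics']);p=(np.array(P)-ci['eye'])@R
    s=p[...,:2]/p[...,2:];r2=(s**2).sum(-1,keepdims=True);s=s*(1+ci['k1']*r2)
    return s*[K[0,0],K[1,1]]+[K[0,2],K[1,2]]
def ray(ci,uv,z):
    K=np.array(ci['intrinsics']);s0=(np.array(uv,float)-[K[0,2],K[1,2]])/[K[0,0],K[1,1]]
    s=s0.copy()
    for _ in range(20): s=s0/(1+ci['k1']*(s**2).sum())
    d=np.array(ci['rotation'])@np.r_[s,1];e=np.array(ci['eye'])
    return e+d*(z-e[2])/d[2]
E
python3 - <<'E'
from h import *
for n in('side','top'):
    cv2.imwrite(f'pics/{n}0.png',capture(n)[...,::-1]);print(camera_info(n))
print(sensors.state())
E
```

```text
{'intrinsics': array([[375.3797823 ,   0.        , 320.85552499],
       [  0.        , 375.3797823 , 197.40734181],
       [  0.        ,   0.        ,   1.        ]]), 'k1': -0.0817068344564373, 'eye': array([0.32454632, 0.619421  , 0.42090789]), 'rotation': array([-0.14158398,  0.8576414 , -0.4857945 ,  0.0917001 ])}
{'intrinsics': array([[400.14404235,   0.        , 317.38909863],
       [  0.        , 400.14404235, 204.13506922],
       [  0.        ,   0.        ,   1.        ]]), 'k1': -0.08548086851753019, 'eye': array([0.40580933, 0.055979  , 0.74126359]), 'rotation': array([ 0.71020852, -0.699228  ,  0.06404725, -0.05081352])}
{'time_s': 0.1, 'joints': array([ 1.17196809e+00,  3.42666725e-01,  1.52492828e+00,  5.51904877e-06,
        1.27535162e+00, -1.45995755e-01]), 'joint_velocities': array([-0.00065926, -0.00219279, -0.00331599, -0.00029219, -0.00081151,
       -0.00071759]), 'joint_efforts': array([ 9.80076184e-04, -4.32005453e+01, -2.44693655e+01,  7.18046352e-02,
        5.26025158e-02, -6.72931355e-05]), 'eef_pos': array([0.13125867, 0.50821031, 0.40410481]), 'tool_rot': array([ 0.70192446, -0.08928302,  0.08902183, -0.70100336]), 'wrist_force': array([-0.26703791,  0.81450228,  0.55065004]), 'moment': array([ 0.00265986,  0.03830301, -0.0133662 ]), 'width': 0.09167261932240175}
```

Rotation is a quaternion; I'll convert it.

```bash
sed -i '2a from scipy.spatial.transform import Rotation as Rn\n_ci=camera_info\ndef camera_info(n):\n    c=dict(_ci(n));c["rotation"]=Rn.from_quat(c["rotation"]).as_matrix();return c' h.py; python3 - <<'E'
from h import *
for n in('side','top'):
    print(camera_info(n)['rotation'].round(2))
print(Rn.from_quat(sensors.state()['tool_rot']).as_matrix().round(3))
E
```

```text
[[-0.94 -0.15  0.29]
 [-0.33  0.49 -0.81]
 [-0.02 -0.86 -0.51]]
[[ 0.01 -0.99  0.16]
 [-1.   -0.02 -0.02]
 [ 0.02 -0.16 -0.99]]
[[ 0.968 -0.001  0.25 ]
 [-0.25  -0.001  0.968]
 [-0.    -1.    -0.001]]
```

View pics/side0.png

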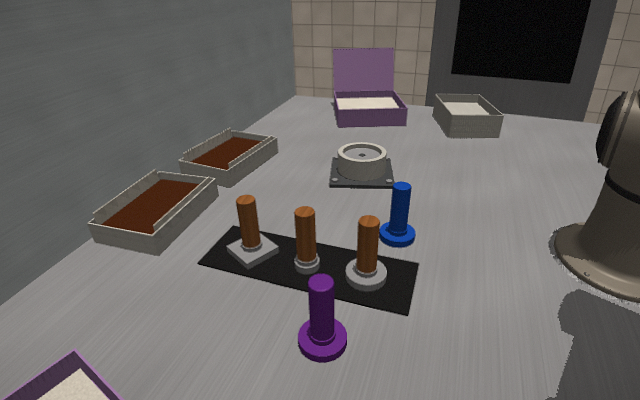

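View pics/top0.png

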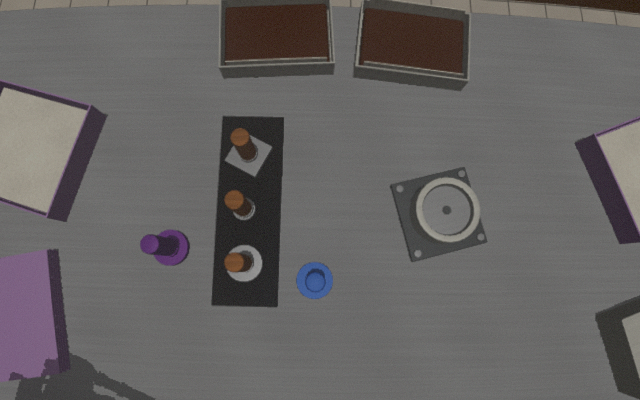

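The wide round tamper is at top (244,263) and side (366,274). The small one is in the middle of the mat, the square one is at the far end, and the mould is at top (447,210). I'll enlarge these to measure them.

```bash
python3 - <<'E'
from h import *
t=cv2.imread('pics/top0.png');s=cv2.imread('pics/side0.png')
f=lambda im,x,y,w,h,k:cv2.resize(im[y:y+h,x:x+w],None,fx=k,fy=k,interpolation=cv2.INTER_CUBIC)
cv2.imwrite('pics/c1.png',np.hstack([f(t,210,235,75,80,5),f(t,380,155,120,120,400/120)]))
cv2.imwrite('pics/c2.png',np.hstack([f(s,335,205,60,95,5),f(s,320,130,90,95,5)]))
E
```

```text
(no output)
```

View pics/c1.png

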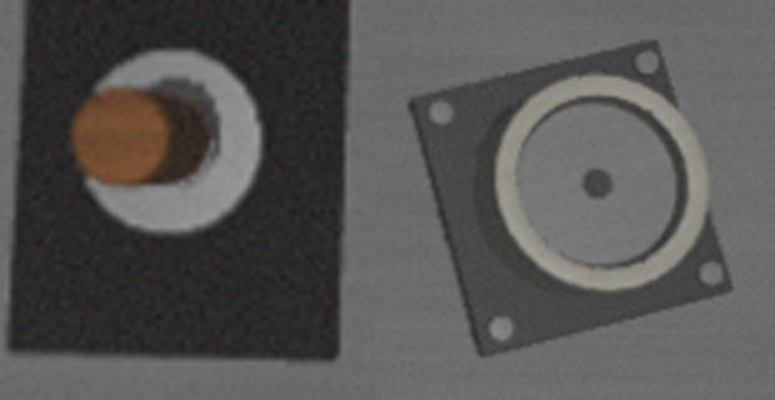

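View pics/c2.png

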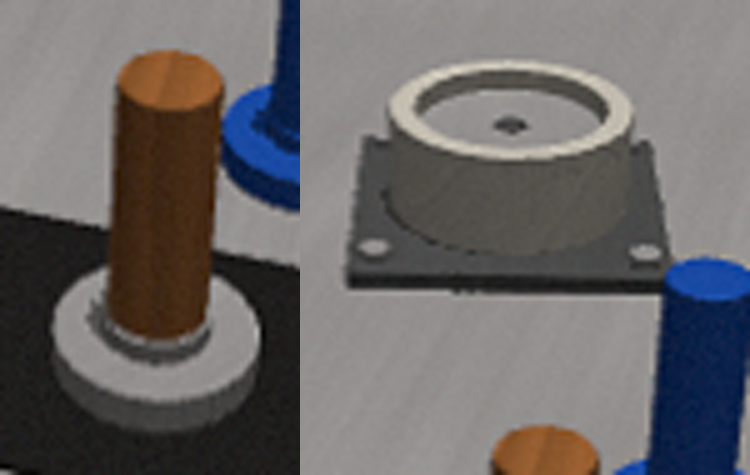

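```bash
python3 - <<'E'
from h import *
T=camera_info('top');S=camera_info('side')
for n,c,uv,z in [('handle',T,(233.6,261.8),.114),('foot',T,(243.8,262.8),.018),('rim',T,(447.9,209.3),.06),('plate',T,(446.2,209.8),.05),
 ('handle',S,(368.6,220.6),.114),('foot',S,(365.8,272),.018),('rim',S,(361.8,151.4),.06),('plate',S,(361.6,154.6),.05),('blue',T,(315,281),.11),('sq',T,(240,137),.114),('small',T,(234,200),.114),('purple',T,(150,244),.1)]:
    print(n,ray(c,uv,z).round(4))
# corner of mat
for uv in [(222,116.5),(284,118),(277,306),(212,305)]: print(ray(T,uv,.004).round(4))
E
```

```text
handle [0.4158 0.1739 0.114 ]
foot [0.4159 0.1735 0.018 ]
rim [ 0.5125 -0.1845  0.06  ]
plate [ 0.5131 -0.1849  0.05  ]
handle [0.414  0.1758 0.114 ]
foot [0.4132 0.1784 0.018 ]
rim [ 0.511  -0.1802  0.06  ]
plate [ 0.512  -0.1839  0.05  ]
blue [0.3883 0.0469 0.11  ]
sq [0.618  0.1731 0.114 ]
small [0.5132 0.1777 0.114 ]
purple [0.4414 0.3134 0.1   ]
[0.6965 0.231  0.004 ]
[0.6952 0.1102 0.004 ]
[0.3398 0.1131 0.004 ]
[0.3392 0.2306 0.004 ]
```

Call:
carry_out(
  motion=[
    {"translation":[30,-35,0],"turn":0.035,"jaw":91},
    {"translation":[60,-70,0],"turn":0.07,"jaw":91},
    {"translation":[90,-105,0],"turn":0.105,"jaw":91},
    {"translation":[120,-140,0],"turn":0.14,"jaw":91},
    {"translation":[150,-175,0],"turn":0.175,"jaw":91},
    {"translation":[180,-210,0],"turn":0.21,"jaw":91},
    {"translation":[210,-245,0],"turn":0.25,"jaw":91},
    {"translation":[240,-280,0],"turn":0.25,"jaw":91},
  ],
  squeeze=40,
)

```text
time_s: 0.9
eef_pos: [0.3721, 0.2267, 0.4046]
tool_rot: [-0.707, 0.001, -0.0, 0.707]
wrist_force: [0.7, 0.5, 0.4]
width: 0.091
```

Call:
carry_out(
  motion=[
    {"translation":[22,-27,0],"turn":0,"jaw":91},
    {"translation":[44,-54,0],"turn":0,"jaw":91},
    {"translation":[44,-54,0],"turn":0,"jaw":91},
    {"translation":[44,-54,0],"turn":0,"jaw":91},
  ],
)

```text
time_s: 1.3
eef_pos: [0.4154, 0.1739, 0.4043]
tool_rot: [-0.707, 0.002, -0.001, 0.707]
wrist_force: [-0.1, 0.2, 0.2]
width: 0.0909
```

Call:
carry_out(
  motion=[
    {"translation":[0,0,-40],"turn":0,"jaw":91},
    {"translation":[0,0,-80],"turn":0,"jaw":91},
    {"translation":[0,0,-115],"turn":0,"jaw":91},
    {"translation":[0,0,-140],"turn":0,"jaw":91},
    {"translation":[0,0,-155],"turn":0,"jaw":91},
    {"translation":[0,0,-161],"turn":0,"jaw":91},
    {"translation":[0,0,-161],"turn":0,"jaw":91},
  ],
)

```text
time_s: 2.0
eef_pos: [0.4147, 0.1751, 0.2434]
tool_rot: [0.707, -0.001, -0.0, -0.707]
wrist_force: [0.9, 0.4, -1.3]
width: 0.091
```

```bash
python3 - <<'E'
from h import *
s=capture('side')[...,::-1];t=capture('top')[...,::-1]
cv2.imwrite('pics/d1.png',np.vstack([cv2.resize(s[150:320,250:450],None,fx=3,fy=3)]))
print(sensors.state()['wrist_force'])
E
```

```text
[ 0.57634911 -0.45214886 -0.67361979]
```

View pics/d1.png

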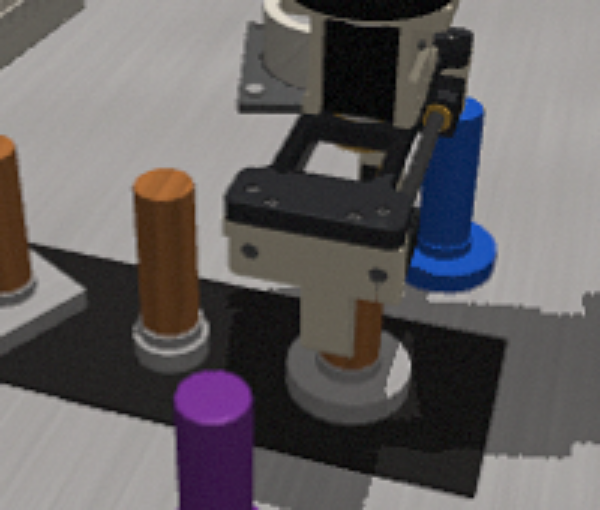

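The jaws straddle the handle. The 7 px sideways offset in the side view matches the parallax of the nearer finger, and the neighbours are clear, so I'll close.

Call:
carry_out(
  motion=[
    {"translation":[0,0,0],"turn":0,"jaw":60},
    {"translation":[0,0,0],"turn":0,"jaw":40},
    {"translation":[0,0,0],"turn":0,"jaw":20},
    {"translation":[0,0,0],"turn":0,"jaw":20},
    {"translation":[0,0,0],"turn":0,"jaw":20},
    {"translation":[0,0,0],"turn":0,"jaw":20},
    {"translation":[0,0,0],"turn":0,"jaw":20},
  ],
  squeeze=50,
)

```text
time_s: 2.8
eef_pos: [0.4153, 0.1743, 0.2437]
tool_rot: [-0.707, 0.001, -0.001, 0.707]
wrist_force: [0.8, -0.2, 0.1]
width: 0.0394
```

Call:
carry_out(
  motion=[
    {"translation":[0,0,0],"turn":0,"jaw":20},
    {"translation":[0,0,10],"turn":0,"jaw":20},
    {"translation":[0,0,30],"turn":0,"jaw":20},
    {"translation":[0,0,60],"turn":0,"jaw":20},
    {"translation":[0,0,100],"turn":0,"jaw":20},
    {"translation":[0,0,120],"turn":0,"jaw":20},
    {"translation":[0,0,120],"turn":0,"jaw":20},
    {"translation":[0,0,120],"turn":0,"jaw":20},
  ],
)

```text
time_s: 3.6
eef_pos: [0.4148, 0.1742, 0.3633]
tool_rot: [0.707, -0.001, 0.001, -0.707]
wrist_force: [0.2, -0.1, -2.8]
width: 0.0313
```

```bash
python3 - <<'E'
from h import *
s=capture('side')[...,::-1];t=capture('top')[...,::-1]
cv2.imwrite('pics/e1.png',np.vstack([cv2.resize(s[60:310,200:500],None,fx=2,fy=2)]))
print(sensors.state()['wrist_force'],sensors.state()['moment'])
E
```

```text
[-0.4752282  -0.42491564 -3.0146658 ] [0.02989145 0.03639511 0.00287254]
```

View pics/e1.png

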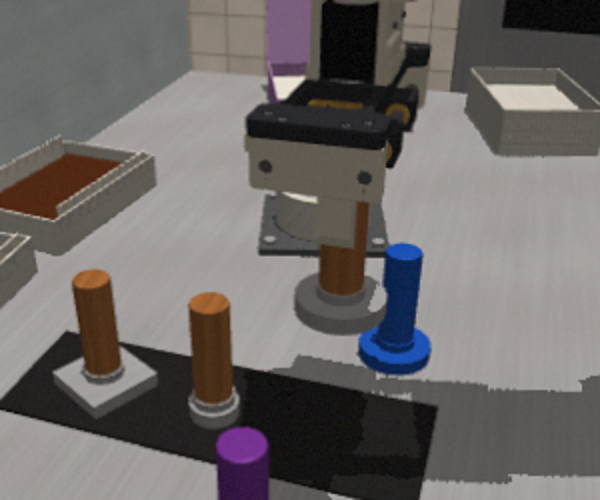

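The tamper is lifted and hangs upright, the two other tampers are untouched, and the wrist reads −3 N. The grip may have landed a few mm off in height because the jaws were still closing when the lift began. I'll check the height in the picture.

```bash
python3 - <<'E'
from h import *
S=camera_info('side')
a=np.linspace(0,2*np.pi,200)
for d in (0,-3,-6,-10):
    z=.1243+d/1e3
    P=np.c_[.415+.033*np.cos(a),.1745+.033*np.sin(a),0*a+z]
    Q=P+[0,0,.014]
    p=(proj(S,P)-[200,60])*2;q=(proj(S,Q)-[200,60])*2
    print(d,p[:,1].max().round(1),q[:,1].min().round(1),p[:,0].min().round(1),p[:,0].max().round(1))
E
python3 - <<'E'
import cv2
im=cv2.imread('pics/e1.png')
cv2.imwrite('pics/e2.png',cv2.resize(im[180:350,270:440],None,fx=3.5,fy=3.5))
E
```

```text
0 334.8 268.0 290.8 383.4
-3 338.4 271.5 290.8 383.0
-6 342.0 275.0 290.7 382.7
-10 346.7 279.5 290.6 382.3
```

View pics/e2.png

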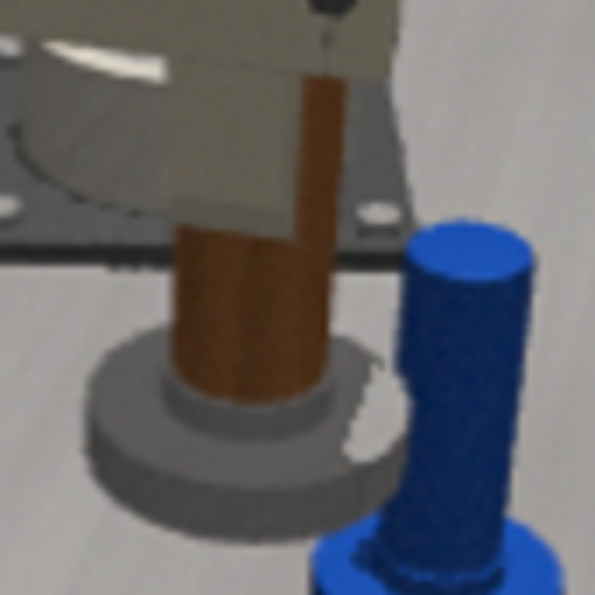

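Foot bottom appears at row 335 against 334.8 predicted, so the grip height is nominal: foot base = TCP − 239 mm. Next I move over the mould by about (+97.5, −358.5) mm.

Call:
carry_out(
  motion=[
    {"translation":[6,-20,30],"turn":0,"jaw":20},
    {"translation":[18,-66,30],"turn":0,"jaw":20},
    {"translation":[30,-112,30],"turn":0,"jaw":20},
    {"translation":[42,-158,30],"turn":0,"jaw":20},
    {"translation":[55,-204,30],"turn":0,"jaw":20},
    {"translation":[68,-250,30],"turn":0,"jaw":20},
    {"translation":[80,-295,30],"turn":0,"jaw":20},
    {"translation":[90,-330,30],"turn":0,"jaw":20},
  ],
)

```text
time_s: 4.5
eef_pos: [0.5054, -0.1584, 0.3917]
tool_rot: [-0.707, 0.003, -0.0, 0.708]
wrist_force: [0.5, 0.6, -2.8]
width: 0.0316
```

Call:
carry_out(
  motion=[
    {"translation":[7.5,-28.5,0],"turn":0,"jaw":20},
    {"translation":[7.5,-28.5,-30],"turn":0,"jaw":20},
    {"translation":[7.5,-28.5,-60],"turn":0,"jaw":20},
    {"translation":[7.5,-28.5,-80],"turn":0,"jaw":20},
    {"translation":[7.5,-28.5,-80],"turn":0,"jaw":20},
    {"translation":[7.5,-28.5,-80],"turn":0,"jaw":20},
  ],
)

```text
time_s: 5.1
eef_pos: [0.5128, -0.1842, 0.313]
tool_rot: [-0.707, 0.002, -0.0, 0.708]
wrist_force: [0.6, 0.4, -2.7]
width: 0.0313
```

```bash
python3 - <<'E'
from h import *
s=capture('side')[...,::-1];t=capture('top')[...,::-1]
cv2.imwrite('pics/f1.png',np.hstack([cv2.resize(s[90:190,310:410],None,fx=4,fy=4),cv2.resize(t[140:260,380:500],(400,400))]))
print(sensors.state()['wrist_force'],sensors.state()['eef_pos'])
E
```

```text
[ 0.62556829 -0.87579963 -3.23383645] [ 0.51317496 -0.18429735  0.31459613]
```

View pics/f1.png

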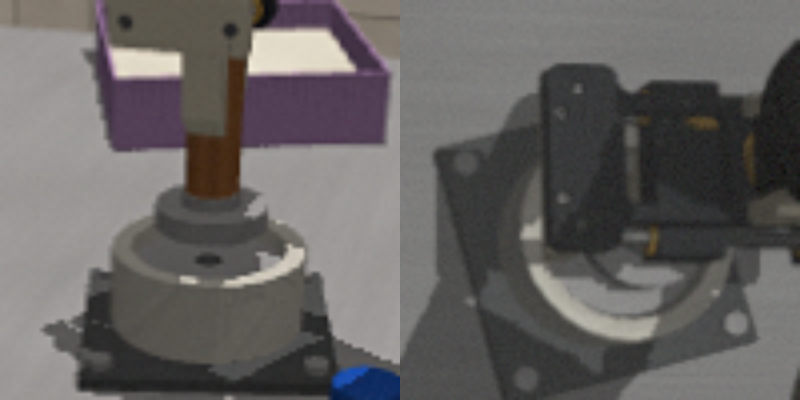

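The foot is centred over the bore (side view: foot centre column 211, ring 208). I'll press down in steps and watch the force.

Call:
carry_out(
  motion=[
    {"translation":[0,0,-12],"turn":0,"jaw":20},
    {"translation":[0,0,-20],"turn":0,"jaw":20},
    {"translation":[0,0,-24],"turn":0,"jaw":20},
    {"translation":[0,0,-27],"turn":0,"jaw":20},
    {"translation":[0,0,-30],"turn":0,"jaw":20},
    {"translation":[0,0,-32],"turn":0,"jaw":20},
    {"translation":[0,0,-32],"turn":0,"jaw":20},
  ],
  squeeze=60,
)

```text
time_s: 5.9
eef_pos: [0.5126, -0.184, 0.2823]
tool_rot: [-0.707, 0.001, -0.001, 0.707]
wrist_force: [-3.8, 1.9, 7.7]
width: 0.0313
```

Call:
carry_out(
  motion=[
    {"translation":[0,0,-2],"turn":0,"jaw":20},
    {"translation":[0,0,-4],"turn":0,"jaw":20},
    {"translation":[0,0,-5],"turn":0,"jaw":20},
    {"translation":[0,0,-5],"turn":0,"jaw":20},
  ],
)

```text
time_s: 6.3
eef_pos: [0.5127, -0.184, 0.2778]
tool_rot: [0.707, -0.001, 0.001, -0.707]
wrist_force: [-5.2, 1.7, 9.5]
width: 0.0313
```

Call:
carry_out(
  motion=[
    {"translation":[0,0,-1],"turn":0,"jaw":20},
    {"translation":[0,0,-2],"turn":0,"jaw":20},
    {"translation":[0,0,-2],"turn":0,"jaw":20},
  ],
)

```text
time_s: 6.6
eef_pos: [0.5126, -0.184, 0.2759]
tool_rot: [0.707, -0.001, 0.001, -0.707]
wrist_force: [-4.6, 2.1, 9.6]
width: 0.0311
```

Call:
carry_out(
  motion=[
    {"translation":[0,0,-1],"turn":0,"jaw":20},
    {"translation":[0,0,-1],"turn":0,"jaw":20},
  ],
)

```text
time_s: 6.8
eef_pos: [0.5126, -0.184, 0.2756]
tool_rot: [0.707, -0.001, 0.001, -0.707]
wrist_force: [-5.9, 2.8, 15.1]
width: 0.0317
```

The force is now rising above the spring line, so the plate is at its stop. I'll push slightly more and hold.

Call:
carry_out(
  motion=[
    {"translation":[0,0,-1],"turn":0,"jaw":20},
    {"translation":[0,0,-1.5],"turn":0,"jaw":20},
    {"translation":[0,0,-1.5],"turn":0,"jaw":20},
    {"translation":[0,0,-1.5],"turn":0,"jaw":20},
    {"translation":[0,0,-1.5],"turn":0,"jaw":20},
  ],
)

```text
time_s: 7.3
eef_pos: [0.5126, -0.1839, 0.2756]
tool_rot: [0.707, -0.0, 0.002, -0.707]
wrist_force: [-8.7, 5.2, 25.3]
width: 0.0313
```

```bash
python3 - <<'E'
from h import *
s=capture('side')[...,::-1]
cv2.imwrite('pics/g1.png',cv2.resize(s[90:190,310:410],None,fx=5,fy=5))
print(sensors.state()['wrist_force'],sensors.state()['eef_pos'],sensors.state()['moment'])
E
```

```text
[-9.66177415  4.86150322 26.3834887 ] [ 0.51257754 -0.18391938  0.27558411] [1.03569071 1.82211855 0.00321083]
```

View pics/g1.png

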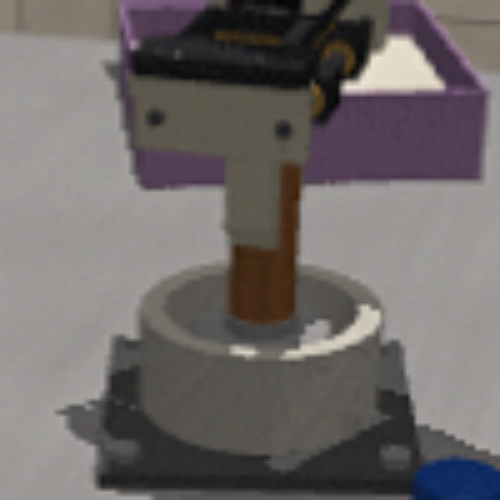

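TCP height stays at 0.2756 while the force climbs to 26 N, so it's on the hard stop, with the base at about 36.5 mm. I'll hold a bit longer, then lift out.

Call:
carry_out(
  motion=[
    {"translation":[0,0,0],"turn":0,"jaw":20},
    {"translation":[0,0,0],"turn":0,"jaw":20},
    {"translation":[0,0,0],"turn":0,"jaw":20},
    {"translation":[0,0,0],"turn":0,"jaw":20},
    {"translation":[0,0,0],"turn":0,"jaw":20},
    {"translation":[0,0,0],"turn":0,"jaw":20},
  ],
)

```text
time_s: 7.95
eef_pos: [0.5126, -0.1839, 0.2756]
tool_rot: [0.707, -0.0, 0.002, -0.707]
wrist_force: [-9.5, 4.7, 25.4]
width: 0.0314
```

Call:
carry_out(
  motion=[
    {"translation":[0,0,5],"turn":0,"jaw":20},
    {"translation":[0,0,12],"turn":0,"jaw":20},
    {"translation":[0,0,20],"turn":0,"jaw":20},
    {"translation":[0,0,40],"turn":0,"jaw":20},
    {"translation":[0,0,70],"turn":0,"jaw":20},
    {"translation":[0,0,100],"turn":0,"jaw":20},
    {"translation":[0,0,120],"turn":0,"jaw":20},
    {"translation":[0,0,120],"turn":0,"jaw":20},
  ],
)

```text
time_s: 8.75
eef_pos: [0.5134, -0.1845, 0.395]
tool_rot: [0.708, 0.001, 0.003, -0.706]
wrist_force: [-0.3, -0.3, -3.7]
width: 0.0313
```

```bash
python3 - <<'E'
from h import *
s=capture('side')[...,::-1]
cv2.imwrite('pics/h1.png',cv2.resize(s[60:190,310:410],None,fx=4,fy=4))
print(sensors.state()['wrist_force'],sensors.state()['eef_pos'],sensors.state()['tool_rot'])
E
```

```text
[ 0.04405434  0.35308356 -3.9424194 ] [ 0.51300652 -0.18431845  0.39286992] [ 7.07562102e-01 -7.70877649e-05  1.97094645e-03 -7.06648414e-01]
```

View pics/h1.png

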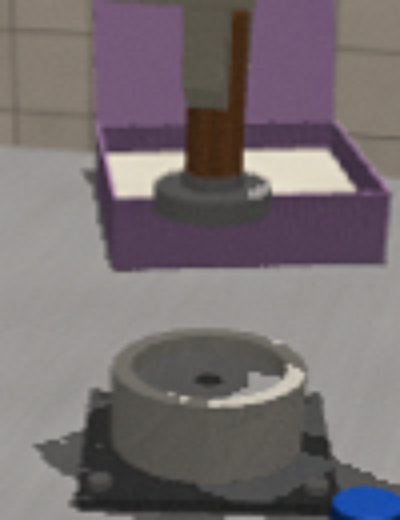

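The tamper is out and still upright, and the plate has sprung back. Now I return it to the mat.

Call:
carry_out(
  motion=[
    {"translation":[-10,35,0],"turn":0,"jaw":20},
    {"translation":[-22,80,0],"turn":0,"jaw":20},
    {"translation":[-34,125,0],"turn":0,"jaw":20},
    {"translation":[-46,170,0],"turn":0,"jaw":20},
    {"translation":[-58,215,0],"turn":0,"jaw":20},
    {"translation":[-71,260,0],"turn":0,"jaw":20},
    {"translation":[-83,305,0],"turn":0,"jaw":20},
    {"translation":[-93,340,0],"turn":0,"jaw":20},
  ],
)

```text
time_s: 9.6
eef_pos: [0.4185, 0.1579, 0.3905]
tool_rot: [-0.707, 0.002, 0.0, 0.707]
wrist_force: [0.9, 0.5, -2.8]
width: 0.0316
```

Call:
carry_out(
  motion=[
    {"translation":[-4.5,18.5,0],"turn":0,"jaw":20},
    {"translation":[-4.5,18.5,-40],"turn":0,"jaw":20},
    {"translation":[-4.5,18.5,-80],"turn":0,"jaw":20},
    {"translation":[-4.5,18.5,-115],"turn":0,"jaw":20},
    {"translation":[-4.5,18.5,-135],"turn":0,"jaw":20},
    {"translation":[-4.5,18.5,-140],"turn":0,"jaw":20},
    {"translation":[-4.5,18.5,-140],"turn":0,"jaw":20},
    {"translation":[-4.5,18.5,-140],"turn":0,"jaw":20},
  ],
)

```text
time_s: 10.4
eef_pos: [0.4156, 0.1744, 0.2528]
tool_rot: [-0.707, 0.001, -0.001, 0.707]
wrist_force: [-0.5, 0.2, -3.6]
width: 0.0312
```

```bash
python3 - <<'E'
from h import *
s=capture('side')[...,::-1]
cv2.imwrite('pics/i1.png',cv2.resize(s[190:320,310:430],None,fx=4.5,fy=4.5))
print(sensors.state()['wrist_force'],sensors.state()['eef_pos'],sensors.state()['tool_rot'])
E
```

```text
[-0.9141471  -0.30701511 -3.85925827] [0.41568164 0.17440425 0.25309575] [-7.06914020e-01  3.31942166e-04 -1.68261379e-03  7.07297411e-01]
```

View pics/i1.png

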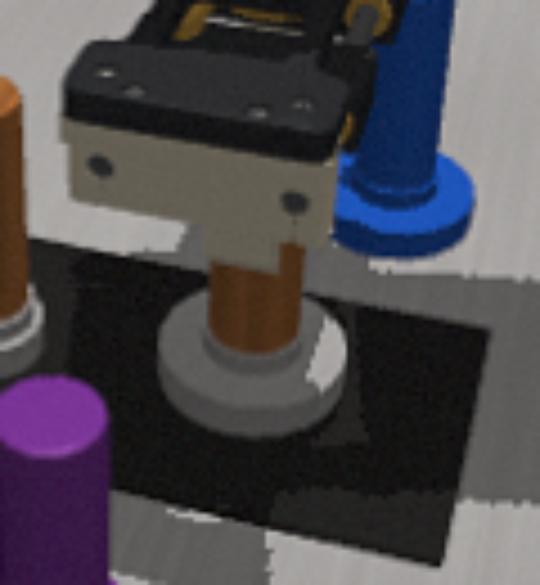

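It is about 9 mm above contact. I'll lower until the force shows touch.

Call:
carry_out(
  motion=[
    {"translation":[0,0,-4],"turn":0,"jaw":20},
    {"translation":[0,0,-7],"turn":0,"jaw":20},
    {"translation":[0,0,-8],"turn":0,"jaw":20},
    {"translation":[0,0,-8],"turn":0,"jaw":20},
  ],
)

```text
time_s: 10.85
eef_pos: [0.4152, 0.1743, 0.2442]
tool_rot: [-0.707, 0.001, -0.001, 0.707]
wrist_force: [-0.5, -0.1, -2.9]
width: 0.0314
```

Call:
carry_out(
  motion=[
    {"translation":[0,0,-1],"turn":0,"jaw":20},
    {"translation":[0,0,-1],"turn":0,"jaw":20},
  ],
)

```text
time_s: 11.05
eef_pos: [0.4154, 0.1744, 0.2437]
tool_rot: [-0.707, 0.001, -0.001, 0.707]
wrist_force: [-0.9, -0.1, 3.0]
width: 0.0313
```

Contact made: the force went from −3 to +3 N. Releasing; the jaws open symmetrically to about 85 mm.

Call:
carry_out(
  motion=[
    {"translation":[0,0,0],"turn":0,"jaw":40},
    {"translation":[0,0,0],"turn":0,"jaw":60},
    {"translation":[0,0,0],"turn":0,"jaw":80},
    {"translation":[0,0,0],"turn":0,"jaw":85},
    {"translation":[0,0,0],"turn":0,"jaw":85},
    {"translation":[0,0,0],"turn":0,"jaw":85},
    {"translation":[0,0,0],"turn":0,"jaw":85},
    {"translation":[0,0,0],"turn":0,"jaw":85},
  ],
)

```text
time_s: 11.85
eef_pos: [0.4153, 0.1743, 0.2432]
tool_rot: [-0.707, 0.001, -0.001, 0.707]
wrist_force: [0.2, -0.2, -0.4]
width: 0.0846
```

Call:
carry_out(
  motion=[
    {"translation":[0,0,5],"turn":0,"jaw":85},
    {"translation":[0,0,20],"turn":0,"jaw":85},
    {"translation":[0,0,50],"turn":0,"jaw":85},
    {"translation":[0,0,90],"turn":0,"jaw":85},
    {"translation":[0,0,130],"turn":0,"jaw":85},
    {"translation":[0,0,155],"turn":0,"jaw":85},
    {"translation":[0,0,155],"turn":0,"jaw":85},
  ],
)

```text
time_s: 12.55
eef_pos: [0.4157, 0.1745, 0.4022]
tool_rot: [-0.706, -0.002, -0.004, 0.708]
wrist_force: [0.7, 0.1, 0.3]
width: 0.085
```

Call:
carry_out(
  motion=[
    {"translation":[-20,40,0],"turn":0,"jaw":85},
    {"translation":[-40,80,0],"turn":0,"jaw":85},
    {"translation":[-60,120,0],"turn":0,"jaw":85},
    {"translation":[-80,160,0],"turn":0,"jaw":85},
    {"translation":[-100,200,0],"turn":0,"jaw":85},
    {"translation":[-120,240,0],"turn":0,"jaw":85},
    {"translation":[-120,240,0],"turn":0,"jaw":85},
  ],
)

```text
time_s: 13.25
eef_pos: [0.2926, 0.4177, 0.3973]
tool_rot: [-0.707, -0.0, 0.001, 0.707]
wrist_force: [0.7, -0.2, 1.1]
width: 0.0846
```

```bash
python3 - <<'E'
from h import *
t=capture('top')[...,::-1];s=capture('side')[...,::-1]
cv2.imwrite('pics/j1.png',t);cv2.imwrite('pics/j2.png',s)
print(sensors.state()['wrist_force'],sensors.state()['eef_pos'])
E
```

```text
[0.48042756 0.30717904 0.10854011] [0.29449764 0.41481431 0.39725617]
```

View pics/j1.png

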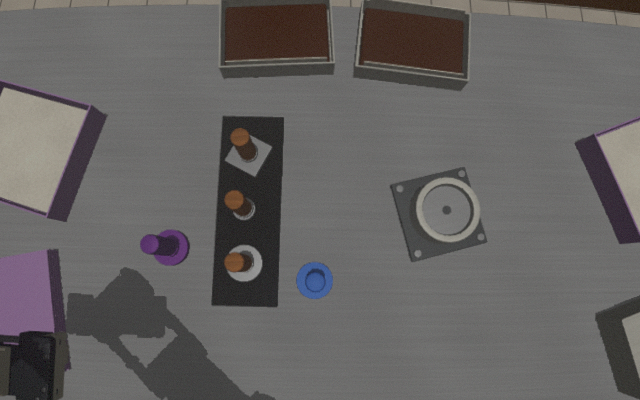

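View pics/j2.png

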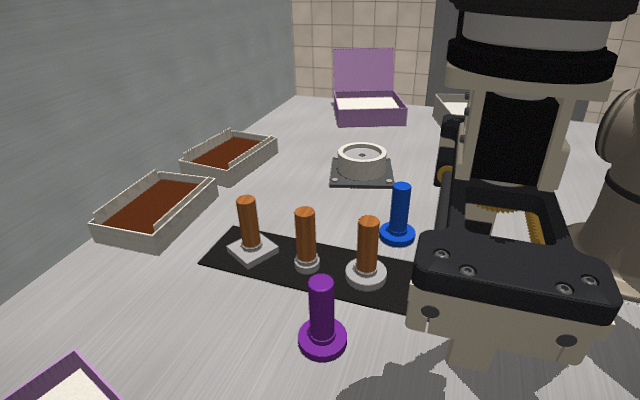

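All objects are at their original pixels: wide tamper upright at top (244,263), mould plate up, neighbours unmoved, gripper clear. Handing in.

```bash
python3 -c "
from h import *
print(env.sign_off())"
```

```text
the job is handed in; nothing more can be done
None
```

The tart press had its test stroke with the wide round tamper, and the tamper is back upright on the mat with the gripper clear. I handed the job in at about 13.4 s of the 48 s allowed.

- **Press:** I pushed the base plate down to its hard stop. TCP height stayed at 0.2756 m while the upward force rose from about 10 N to 26 N. I held it there for about a second before lifting out.
- **Final pictures:** The tamper stands at its original place. The square and small round tampers look unmoved, and the plate has sprung back up.
- **Small disagreements:**
  - The two cameras differed by 2–5 mm on positions. The tamper still sat well inside the bore.
  - The height check put the foot at about 36.6 mm rather than 36.0 mm when pressed, so the rising force is what shows the stop was reached.
  - There was a sideways force of up to about 11 N while pressing.

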